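# Unstack the thread spools onto their colour trays

## Robot

A 6-joint arm with a two-finger parallel gripper is mounted at the origin on the work surface. World frame = base frame: x ahead of the robot, y to its left, z up, the work surface at z = 0. Lengths are in m, angles in rad, forces in N, time in s.
With the tool pointing down it reaches from about 0.375 to 0.9 m from the base axis. Payload 3.1 kg.
Tool frame: the origin (TCP) lies at the very end of the fingers, on their centre line; the grasp point (between the pads) lies 19 mm behind it; z points along the fingers, y is the line along which they close (so a half turn about z gives the same grasp; the last joint's range is limited). The gripper opens to 85 mm and grips with 20 to 120 N. Pads are 22 mm wide; open, the fingers measure 114 mm over their backs; the gripper's body (76 mm by 85 mm) begins 54 mm behind the grasp point. The pads swing forward as they close: fully open they stand 13 mm farther back than shut.
Start: joints at [1.167, 0.527, 1.433, -0, 1.181, -0.178], TCP at [0.139, 0.609, 0.231] pointing down, gripper open.
Joint ranges: [-3.08, 3.08], [-0.75, 2.2], [0.22, 2.44], [-1.43, 4.57], [0, 2.65], [-2.85, 2.85]. Speed limits (rad/s): [2.79, 2.79, 3.14, 3.14, 3.14, 3.14].

## Interface

Orientations are given as a unit quaternion [x, y, z, w].
In Python, from station import sense, snapshot, camera_params, sign_off gives the robot as it stands.
- The arm moves only by the shell command python3 -m handwheel 'ROWS' [OPENING] [FORCE]. ROWS is JSON, a list that holds one entry, the list of rows, each a list of 4 numbers: the shift along the tool's x, y, z in units of 25 mm (1.0 is 25 mm), then the turn about the tool's z in units of 6 degrees (1.0 is 6 degrees). A call has 1 to 20 rows; each row shifts and turns the commanded pose from where the row before left it, along the tool's axes as they then stand; what a row does not reach is not made up. A row lasts 1/8 s, in which the tool goes at most 62.5 mm and 10.7 degrees, less where a joint would pass 70% of its speed; a pose out of reach is approached as far as the arm can. A call is refused whole if a number of a shift passes 1 or a number of a turn 1, either way. A call with a gripper value outside its range is refused whole. OPENING is the finger opening in mm, from 0 to 85.4, set as the call begins (- or left out, the last holds). The fingers move at their own pace and stop on an object; FORCE is the grip in N (left out, the last holds). Time passes only in rows, so rows that do not move let the fingers close. It gives the time, the measured TCP pose, the force, the opening and the grip force at its end, in the units of the state.
- sense(): the state, without advancing time (a new reading comes with each control period).
- snapshot(name): name is "scene" or "top" or "wrist"; returns (picture, depth): 400x640x3 uint8, red, green, blue; 400x640 float32, m along the optical axis (not along the pixel's ray), 0 where there is no reading.
- camera_params(name): a dict with "mtx" (3x3 intrinsics, pixels), "extrinsics" (4x4, takes a point from camera to world coordinates); the wrist camera has in their place "hand_eye" (4x4, takes a point from camera to tool coordinates, whose origin is the TCP and whose axes are the flange's). Camera axes: x right, y up, looking along -z (the intrinsics and any distortion apply to the point x, -y, -z); pixel columns grow to the right and rows downward; lengths in m; the calibration is good to about 2 mm. The wrist camera is an equidistant fisheye: a pixel r from the principal point sees the ray r / f radians off the axis. A picture is of the moment at which its call begins: read the wrist's pose just before it. camera_params takes no time and is no camera call.
- sign_off(): hands the job in; it is judged then, once.
The state is a dict: "t": time; "q": joint angles; "qd": joint speeds; "tau": joint torques, N m; "tcp_pos": TCP position; "tool_rot": TCP orientation; "force": force on the tool from outside, world axes, zero at the start; "ft_torque": the same for the moment, N m; "finger_gap": opening from 0.0 (shut) to 1.0 (fully open); "gripper_force": force on a finger pad.
Only numpy, scipy, OpenCV 4.12 (cv2) and the standard library are available. Lean on these libraries where they do the work, as an engineer would, in place of code of your own. Each camera call takes 0.05 s, during which the arm holds its last target. There are 200 camera calls.

## Task

Take the two stacks of thread spools apart and stand each of the four spools upright and flat inside the round tray whose floor has its own colour. Never let a spool tip over, and leave the tape dispenser and the button jar where they are.

Things in the scene. Friction and masses are not known exactly. Their poses are not given: they have to be found in the camera images.
- spool_red: spool of red thread: upright solid cylinder, 60 mm diameter, 40 mm tall, red side and top, white base edge, small white core in the top. Loose, about 120 g. Origin: centre of its underside; z up along its axis. At the start it stands on the work surface with a narrow spool (yellow or black) on top, a few mm off centre at most.
- spool_blue: spool of blue thread: upright solid cylinder, 60 mm diameter, 40 mm tall, blue side and top, white base edge, small white core in the top. Loose, about 120 g. Origin: centre of its underside; z up along its axis. At the start it stands on the work surface with a narrow spool (yellow or black) on top, a few mm off centre at most.
- spool_yellow: spool of yellow thread: upright solid cylinder, 36 mm diameter, 40 mm tall, yellow side and top, white base edge, small white core in the top. Loose, about 50 g. Origin: centre of its underside; z up along its axis. At the start it stands on top of one of the two wide spools (red or blue), its underside 40 mm above the work surface.
- spool_black: spool of black thread: upright solid cylinder, 36 mm diameter, 40 mm tall, black side and top, white base edge, small white core in the top. Loose, about 50 g. Origin: centre of its underside; z up along its axis. At the start it stands on top of one of the two wide spools (red or blue), its underside 40 mm above the work surface.
- tray_red: round shallow white tray with a red floor, fixed to the work surface. Inner diameter 84 mm, outer 92 mm; floor 5 mm above the work surface, rim top 10 mm above it (rim wall 4 mm thick). Takes the red spool with 12 mm to spare all round. Origin: centre of its underside, on the work surface; z up.
- tray_blue: round shallow white tray with a blue floor, fixed to the work surface. Inner diameter 84 mm, outer 92 mm; floor 5 mm above the work surface, rim top 10 mm above it (rim wall 4 mm thick). Takes the blue spool with 12 mm to spare all round. Origin: centre of its underside, on the work surface; z up.
- tray_yellow: round shallow white tray with a yellow floor, fixed to the work surface. Inner diameter 60 mm, outer 68 mm; floor 5 mm above the work surface, rim top 10 mm above it (rim wall 4 mm thick). Takes the yellow spool with 12 mm to spare all round. Origin: centre of its underside, on the work surface; z up.
- tray_black: round shallow white tray with a black floor, fixed to the work surface. Inner diameter 60 mm, outer 68 mm; floor 5 mm above the work surface, rim top 10 mm above it (rim wall 4 mm thick). Takes the black spool with 12 mm to spare all round. Origin: centre of its underside, on the work surface; z up.
- tape_dispenser: gold desk tape dispenser, a bystander: 55 mm (x) by 130 mm (y), at most 66 mm tall, 0.6 kg, loose. Origin: centre of its underside; z up.
- button_jar: closed pale-teal round button jar with a metal cap, a bystander: 64 mm in diameter, 75 mm tall, 0.3 kg, loose. Origin: centre of its underside; z up.
Things that resemble listed ones, but are neither listed nor needed, are in the scene too. Leave any brown or pink look-alike of the tray_blue alone. Several things have the shape of the spool_red; the one meant has the colours described above.

How it is judged:
By the outcome, as a careful person would: the job done as asked, in the order asked, and still so for the second after the job is handed in, with the robot touching nothing.
It also fails if it takes over 104 s, if anything falls off the work surface, if the arm or the gripper's body presses on something with over 40 N, if the wrist force passes 120 N, or if a joint passes its speed limit or range.

## Working session

There is one attempt and no reset: what is moved stays moved. The work goes in short steps, Python scripts to look and compute and a shell command to move; the robot and the scene stay as the last step left them, time stands still between calls to the robot, and variables do not carry over. Pictures are saved under pics/ and viewed, at most 14 in all, crops included, and the job is handed in when it is done.

```bash
mkdir -p pics; ls
python3 - <<'E'
from station import *
import cv2,json,numpy as np
s=sense();print({k:np.round(v,3).tolist() for k,v in s.items()})
for n in ["scene","top"]:
    p,d=snapshot(n);cv2.imwrite(f"pics/{n}0.png",p[:,:,::-1]);np.savez(f"{n}0.npz",p=p,d=d)
    print({k:np.round(v,3).tolist() if not isinstance(v,str) else v for k,v in camera_params(n).items()})
E
```

```text
pics
{'t': 0.0, 'q': [1.168, 0.528, 1.434, 0.0, 1.181, -0.179], 'qd': [0.001, 0.002, -0.001, 0.001, 0.001, -0.0], 'tau': [-0.0, -44.234, -17.803, -0.0, 0.008, -0.0], 'tcp_pos': [0.139, 0.609, 0.23], 'tool_rot': [0.112, 0.994, -0.001, -0.0], 'force': [0.235, -0.164, -0.541], 'ft_torque': [-0.06, 0.026, -0.015], 'gripper_force': 0.0, 'finger_gap': 1.005}
{'mtx': [[382.377, 0.0, 323.106], [0.0, 382.377, 199.764], [0.0, 0.0, 1.0]], 'extrinsics': [[0.296, -0.811, 0.504, 1.033], [0.955, 0.257, -0.147, -0.13], [-0.01, 0.525, 0.851, 0.821], [0.0, 0.0, 0.0, 1.0]]}
{'mtx': [[401.827, 0.0, 317.99], [0.0, 401.827, 202.543], [0.0, 0.0, 1.0]], 'extrinsics': [[0.007, 0.981, -0.191, 0.366], [-1.0, 0.01, 0.018, 0.007], [0.02, 0.191, 0.981, 1.053], [0.0, 0.0, 0.0, 1.0]]}
```

View pics/top0.png

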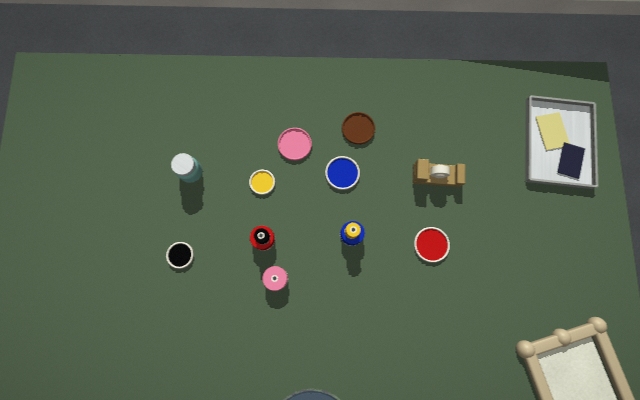

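View pics/scene0.png

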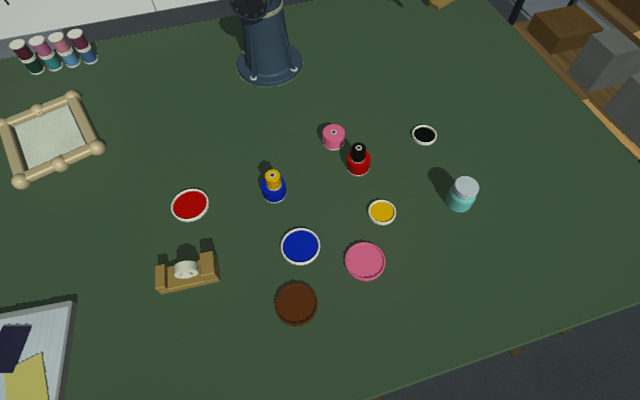

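The top view shows the stacks black-on-red at (262,237) and yellow-on-blue at (353,232). Trays are yellow (262,182), blue (342,173), red (432,245) and black (180,255). The pink spool at (275,279) stands close to the red stack. The jar is at (186,167) and the dispenser at (440,173).

```bash
cat > h.py <<'E'
import numpy as np,cv2
from station import *
def ray(n,u,v,z):
    c=camera_params(n);K=np.array(c["mtx"]);E=np.array(c["extrinsics"])
    d=E[:3,:3]@np.array([(u-K[0,2])/K[0,0],-(v-K[1,2])/K[1,1],-1.]);o=E[:3,3]
    return o+d*(z-o[2])/d[2]
def blob(p,u,v,r,f):
    "centroid of largest component satisfying f(hsv) in window"
    h=cv2.cvtColor(p,cv2.COLOR_RGB2HSV).astype(int)
    m=np.zeros(p.shape[:2],np.uint8);a=slice(v-r,v+r+1),slice(u-r,u+r+1);m[a]=f(h[a])
    n,l,s,c=cv2.connectedComponentsWithStats(m)
    i=1+s[1:,4].argmax();return c[i],s[i,4]
col={'red':lambda h:((h[...,0]<8)|(h[...,0]>172))&(h[...,1]>150)&(h[...,2]>60),
'blue':lambda h:(abs(h[...,0]-118)<10)&(h[...,1]>150)&(h[...,2]>50),
'yellow':lambda h:(abs(h[...,0]-24)<7)&(h[...,1]>150)&(h[...,2]>90),
'black':lambda h:(h[...,2]<35),
'white':lambda h:(h[...,1]<70)&(h[...,2]>120)}
E
python3 - <<'E'
from h import *
W={'top':{'tray_red':(432,245,20),'tray_blue':(342,173,20),'tray_yellow':(262,182,15),'tray_black':(180,255,14)},
'scene':{'tray_red':(190,205,20),'tray_blue':(300,246,20),'tray_yellow':(382,212,16),'tray_black':(425,135,13)}}
C={'top':{'blk/red':(261,236,5),'yel/blue':(353,231,5)},'scene':{'blk/red':(359,147,4),'yel/blue':(272,173,4)}}
for n in W:
    p=np.load(n+'0.npz')['p']
    for k,(u,v,r) in W[n].items():
        c,a=blob(p,u,v,r,col[k[5:]]);print(n,k,c.round(1),a,ray(n,*c,.005).round(4))
    for k,(u,v,r) in C[n].items():
        c,a=blob(p,u,v,r,col['white']);print(n,k,c.round(1),a,ray(n,*c,.08).round(4))
p=np.load('top0.npz')['p'];print('pinkspool',ray('top',275,279,.04),'disp',ray('top',440,172,.06),ray('top',413,172,.06),'jar',ray('top',182,163,.075))
a=cv2.resize(p[205:300,225:385,::-1],None,fx=5,fy=5,interpolation=cv2.INTER_CUBIC);cv2.imwrite('pics/c1.png',a)
E
```

```text
top tray_red [431.5 244.2] 749 [ 0.4625 -0.3108  0.005 ]
top tray_blue [342.1 172.4] 668 [ 0.6542 -0.0773  0.005 ]
top tray_yellow [261.6 181.5] 351 [0.6265 0.1385 0.005 ]
top tray_black [179.4 254.6] 370 [0.4304 0.3433 0.005 ]
top blk/red [260.6 235. ] 35 [0.4745 0.1272 0.08  ]
top yel/blue [352.9 229.1] 23 [ 0.4908 -0.097   0.08  ]
scene tray_red [189.4 204.5] 684 [ 0.4617 -0.3111  0.005 ]
scene tray_blue [300. 246.] 853 [ 0.654  -0.0775  0.005 ]
scene tray_yellow [381.8 211.5] 373 [0.6251 0.139  0.005 ]
scene tray_black [424.1 134.5] 217 [0.4297 0.344  0.005 ]
scene blk/red [358.3 147.1] 19 [0.4731 0.1276 0.08  ]
scene yel/blue [273.8 174.8] 6 [ 0.4918 -0.0925  0.08  ]
pinkspool [0.37014886 0.09296959 0.04      ] disp [ 0.64319384 -0.32497077  0.06      ] [ 0.64235271 -0.25518248  0.06      ] jar [0.65453672 0.33077846 0.075     ]
```

View pics/c1.png

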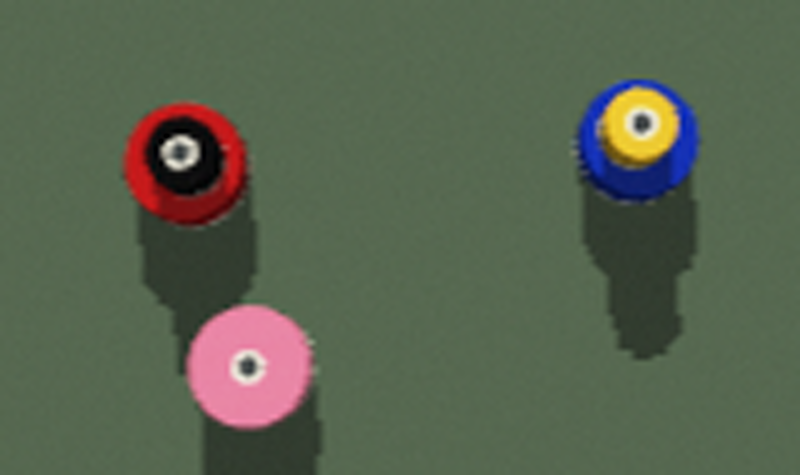

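The crop confirms the narrow cores at about (260.6,235) for black and (352.9,229) for yellow. Both stacks are nearly concentric.

```bash
cat >> h.py <<'E'
from scipy.spatial.transform import Rotation as R
def go(x,y,z):
    s=sense();r=R.from_quat(s['tool_rot']);d=np.array([x,y,z])-s['tcp_pos']
    u=r.inv().apply(d)/.025
    print('t',round(s['t'],2),'tcp',np.round(s['tcp_pos'],4),'F',np.round(s['force'],1),'gap',round(85.4*s['finger_gap'],1),'g',round(s['gripper_force'],1),'z axis',r.apply([0,0,1]).round(3),'UNITS',u.round(2))
E
python3 -m handwheel '[[[-1,-0.91,0,0],[-1,-0.91,0,0],[-1,-0.91,0,0],[-1,-0.91,0,0],[-1,-0.91,0,0],[-1,-0.91,0,0],[-1,-0.91,0,0],[-1,-0.91,0,0],[-1,-0.91,0,0],[-1,-0.91,0,0],[-1,-0.91,0.2,0],[-1,-0.91,0.3,0],[-1,-0.91,0.5,0],[-1,-0.91,0.5,0],[-1,-0.91,0.5,0],[-1,-0.91,0.5,0],[-0.9,-0.8,0.5,0],[-0.5,-0.4,0,0],[0,0,0,0]]]' 70
python3 -c "
from h import *
go(.474,.1272,.048)"
```

```text
t: 2.48
tcp_pos: [0.4762, 0.1278, 0.1565]
tool_rot: [0.113, 0.994, 0.0, 0.0]
force: [0.0, -0.5, 1.0]
finger_gap: 0.822
gripper_force: 0.0
t 2.48 tcp [0.4762 0.1278 0.1565] F [ 0.  -0.5  1. ] gap 70.2 g 0.0 z axis [ 0.  0. -1.] UNITS [ 0.08 -0.04  4.34]
```

Fast and accurate. I'll check from the wrist before descending.

```bash
python3 -m handwheel '[[[0.08,-0.04,0.5,0],[0,0,0.5,0],[0,0,0.4,0],[0,0,0,0]]]'
python3 - <<'E'
from h import *
c=camera_params("wrist");print({k:np.round(v,3).tolist() if not isinstance(v,str) else v for k,v in c.items()})
p,d=snapshot("wrist");cv2.imwrite("pics/w1.png",p[:,:,::-1]);np.savez("w1.npz",p=p,d=d)
go(.474,.1272,.048)
E
```

```text
t: 2.98
tcp_pos: [0.4724, 0.128, 0.1202]
tool_rot: [0.112, 0.994, -0.0, -0.001]
force: [-0.3, -0.5, -0.1]
finger_gap: 0.822
gripper_force: 0.0
{'mtx': [[309.707, 0.0, 316.028], [0.0, 309.707, 192.015], [0.0, 0.0, 1.0]], 'hand_eye': [[-0.0, 0.96, 0.279, 0.07], [1.0, 0.0, -0.0, -0.001], [-0.0, 0.279, -0.96, -0.142], [0.0, 0.0, 0.0, 1.0]]}
t 3.02 tcp [0.4729 0.1279 0.1207] F [0.5 0.3 0.1] gap 69.7 g 0.0 z axis [-0.001 -0.    -1.   ] UNITS [-0.05 -0.02  2.91]
```

View pics/w1.png

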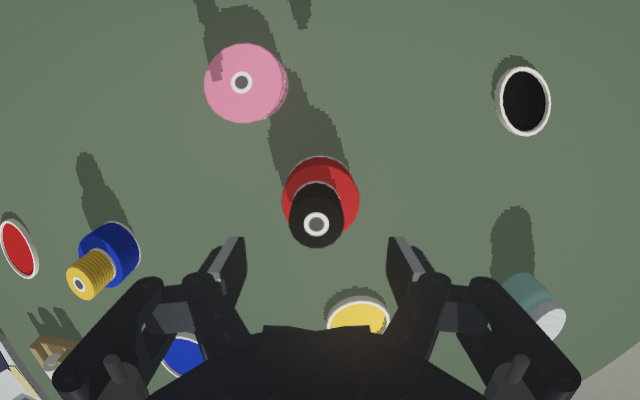

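The wrist view shows the black core at (316,224), centred between the fingers, with red beneath it. I'll add a wrist-ray helper and descend.

```bash
cat >> h.py <<'E'
def wray(u,v,z,s):
    c=camera_params("wrist");K=np.array(c["mtx"]);H=np.array(c["hand_eye"])
    x=np.array([u-K[0,2],-(v-K[1,2])]);r=np.hypot(*x);t=r/K[0,0]
    dc=np.array([*(x/max(r,1e-9)*np.sin(t)),-np.cos(t)])
    Rw=R.from_quat(s['tool_rot']).as_matrix();o=Rw@H[:3,3]+s['tcp_pos'];d=Rw@H[:3,:3]@dc
    return o+d*(z-o[2])/d[2]
E
python3 -c "
from h import *
s=sense()
print(wray(316,224,.08,s),'trayblk',wray(525,101,.008,s),'yelcore',wray(79,284,.08,s))"
python3 -m handwheel '[[[0,0,0.7,0],[0,0,0.7,0],[0,0,0.7,0],[0,0,0.5,0],[0,0,0.3,0],[0,0,0,0],[0,0,0,0]]]'
```

```text
[0.47677555 0.12624952 0.08      ] trayblk [0.43259479 0.34105394 0.008     ] yelcore [ 0.49291517 -0.09773228  0.08      ]
t: 3.9
tcp_pos: [0.4737, 0.1277, 0.0492]
tool_rot: [0.112, 0.994, 0.0, 0.0]
force: [-0.1, 0.1, -0.4]
finger_gap: 0.82
gripper_force: 0.0
```

```bash
python3 -m handwheel '[[[0,0,0,0],[0,0,0,0],[0,0,0,0],[0,0,0,0],[0,0,0,0],[0,0,0,0],[0,0,0,0],[0,0,0,0]]]' 20 30
python3 -m handwheel '[[[0,0,-0.1,0],[0,0,-0.3,0],[0,0,-0.5,0],[0,0,-0.5,0],[0,0,-0.7,0],[0,0,-0.7,0],[0,0,-0.5,0],[0,0,-0.2,0],[0,0,0,0],[0,0,0,0]]]'
python3 - <<'E'
from h import *
s=sense();p,d=snapshot("wrist");cv2.imwrite("pics/w2.png",p[:,:,::-1])
p,d=snapshot("scene");cv2.imwrite("pics/w2s.png",cv2.resize(p[60:300,150:470,::-1],None,fx=2,fy=2))
go(.430,.3435,.1)
E
```

```text
t: 4.9
tcp_pos: [0.4736, 0.1277, 0.0493]
tool_rot: [0.112, 0.994, 0.0, 0.0]
force: [-1.1, -1.5, 5.6]
finger_gap: 0.415
gripper_force: 29.8
t: 6.15
tcp_pos: [0.4729, 0.1276, 0.1359]
tool_rot: [0.112, 0.994, -0.0, -0.001]
force: [0.3, 0.3, -1.5]
finger_gap: 0.41
gripper_force: 30.0
t 6.25 tcp [0.4729 0.1276 0.1358] F [ 0.7  0.4 -0.4] gap 35.2 g 30.0 z axis [-0.001 -0.    -1.   ] UNITS [3.6  8.03 1.43]
```

View pics/w2.png

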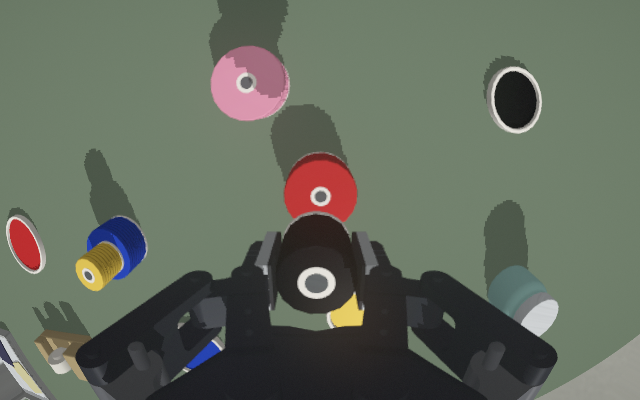

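The black spool is held upright with its core at (317,283), and the red core shows at (320,196).

```bash
python3 -c "
from h import *
s=sense()
print('red',wray(320,196,.04,s),'held',wray(317,283,s['tcp_pos'][2]+.0307,s))"
python3 -m handwheel '[[[0.2,0.4,0,0],[0.4,0.9,0,0],[0.45,1,0,0],[0.45,1,0,0],[0.45,1,0,0],[0.45,1,0,0],[0.45,1,0,0],[0.4,0.9,0.5,0],[0.35,0.8,0.8,0],[0,0,0.8,0],[0,0,0.8,0],[0,0,0.4,0],[0,0,0,0],[0,0,0,0]]]'
python3 - <<'E'
from h import *
s=sense();p,d=snapshot("wrist");cv2.imwrite("pics/w3.png",p[:,:,::-1])
go(.430,.3435,.015)
E
```

```text
red [0.47559642 0.12951943 0.04      ] held [0.47521253 0.12676789 0.16645129]
t: 8.0
tcp_pos: [0.4306, 0.343, 0.0543]
tool_rot: [0.112, 0.994, 0.0, 0.0]
force: [0.6, -0.2, -0.1]
finger_gap: 0.414
gripper_force: 30.1
t 8.05 tcp [0.4307 0.343  0.0545] F [ 0.6 -0.  -0.4] gap 34.6 g 30.1 z axis [ 0.001  0.001 -1.   ] UNITS [0.03 0.01 1.58]
```

View pics/w3.png

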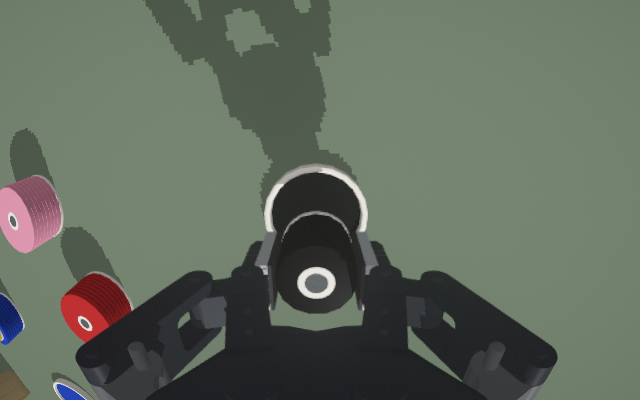

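It sits centred over the black tray, so I'll lower and release, opening only to about 55 mm.

```bash
python3 -m handwheel '[[[0.08,0,0.5,0],[0,0,0.5,0],[0,0,0.3,0],[0,0,0.2,0],[0,0,0.06,0],[0,0,0,0],[0,0,0,0],[0,0,0,0]]]'
python3 -m handwheel '[[[0,0,0,0],[0,0,0,0],[0,0,0,0],[0,0,0,0],[0,0,0,0]]]' 56
python3 -m handwheel '[[[0,0,-0.3,0],[0,0,-0.5,0],[0,0,-0.8,0],[0,0,-1,0],[0,0,-1,0],[0,0,-0.8,0],[0,0,0,0]]]'
python3 -c "
from h import *
p,d=snapshot('wrist');cv2.imwrite('pics/w4.png',p[:,:,::-1])
go(.4915,-.0965,.130)"
```

```text
t: 9.05
tcp_pos: [0.4284, 0.3433, 0.0151]
tool_rot: [0.112, 0.994, 0.0, 0.0]
force: [-0.3, -0.5, -1.1]
finger_gap: 0.412
gripper_force: 30.1
t: 9.68
tcp_pos: [0.4283, 0.3432, 0.0148]
tool_rot: [0.112, 0.994, 0.0, 0.0]
force: [0.7, -0.0, 1.0]
finger_gap: 0.659
gripper_force: 0.0
t: 10.55
tcp_pos: [0.4294, 0.3438, 0.1271]
tool_rot: [0.112, 0.994, 0.001, 0.002]
force: [0.2, 0.5, -0.0]
finger_gap: 0.656
gripper_force: 0.0
t 10.6 tcp [0.4286 0.3434 0.1259] F [-0.2  0.2 -0.7] gap 55.7 g 0.0 z axis [ 0.002  0.001 -1.   ] UNITS [ -6.37 -16.59  -0.18]
```

View pics/w4.png

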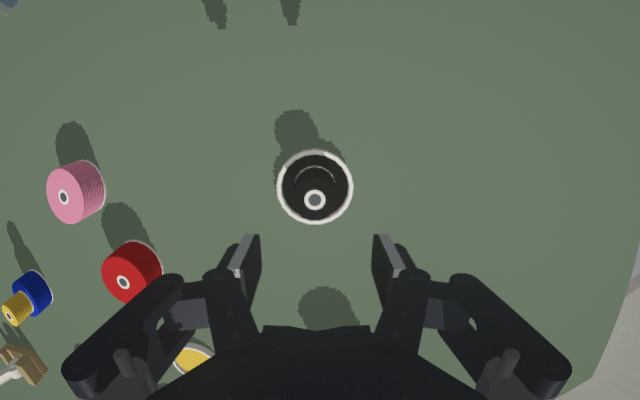

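Black stands in its tray (core at (315,200)). Next is yellow.

```bash
python3 -m handwheel '[[[-0.2,-0.5,0,0],[-0.38,-1,0,0],[-0.38,-1,0,0],[-0.38,-1,0,0],[-0.38,-1,0,0],[-0.38,-1,0,0],[-0.38,-1,0,0],[-0.38,-1,0,0],[-0.38,-1,0,0],[-0.38,-1,0,0],[-0.38,-1,0,0],[-0.38,-1,0,0],[-0.38,-1,0,0],[-0.38,-1,0,0],[-0.38,-1,0,0],[-0.38,-1,0,0],[-0.4,-0.8,0,0],[-0.1,-0.3,0,0],[0,0,0,0],[0,0,0,0]]]' 70
python3 -c "
from h import *
p,d=snapshot('wrist');cv2.imwrite('pics/w5.png',p[:,:,::-1])
go(.4915,-.0965,.048)"
```

```text
t: 13.1
tcp_pos: [0.4909, -0.0963, 0.1245]
tool_rot: [0.112, 0.994, 0.0, -0.001]
force: [0.1, 0.1, -0.1]
finger_gap: 0.821
gripper_force: 0.0
t 13.15 tcp [ 0.491  -0.0962  0.1246] F [0.4 0.1 0.5] gap 70.1 g 0.0 z axis [-0.001  0.001 -1.   ] UNITS [-0.03 -0.01  3.06]
```

View pics/w5.png

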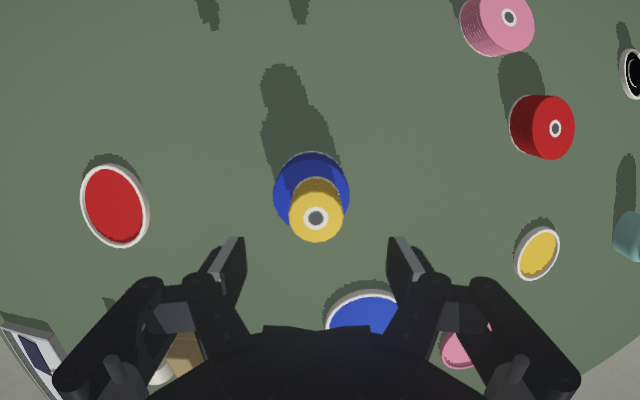

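The yellow core is at (316,218), between the fingers. I'll descend, grip and lift.

```bash
python3 -c "
from h import *
s=sense();print(wray(316,218,.08,s))"
python3 -m handwheel '[[[0,0,0.6,0],[0,0,0.8,0],[0,0,0.8,0],[0,0,0.5,0],[0,0,0.3,0],[0,0,0.06,0],[0,0,0,0],[0,0,0,0]]]'
python3 -m handwheel '[[[0,0,0,0],[0,0,0,0],[0,0,0,0],[0,0,0,0],[0,0,0,0],[0,0,0,0],[0,0,0,0],[0,0,0,0]]]' 20 30
python3 -m handwheel '[[[0,0,-0.1,0],[0,0,-0.3,0],[0,0,-0.5,0],[0,0,-0.5,0],[0,0,-0.7,0],[0,0,-0.7,0],[0,0,-0.5,0],[0,0,-0.2,0],[0,0,0,0],[0,0,0,0]]]'
python3 - <<'E'
from h import *
p,d=snapshot("wrist");cv2.imwrite("pics/w6.png",p[:,:,::-1])
go(.6255,.1385,.05)
E
```

```text
[ 0.49236329 -0.09722099  0.08      ]
t: 14.15
tcp_pos: [0.4921, -0.0972, 0.0488]
tool_rot: [0.112, 0.994, -0.0, 0.001]
force: [0.4, -0.2, -0.8]
finger_gap: 0.82
gripper_force: 0.0
t: 15.15
tcp_pos: [0.4918, -0.0971, 0.0487]
tool_rot: [0.112, 0.994, -0.0, 0.0]
force: [-0.6, 0.9, 5.4]
finger_gap: 0.412
gripper_force: 29.8
t: 16.4
tcp_pos: [0.4913, -0.0969, 0.1354]
tool_rot: [0.112, 0.994, 0.0, -0.001]
force: [0.4, 0.9, -0.8]
finger_gap: 0.413
gripper_force: 30.0
t 16.45 tcp [ 0.4913 -0.0969  0.1352] F [-0.   0.9 -0. ] gap 35.2 g 30.0 z axis [-0.001  0.001 -1.   ] UNITS [-3.14 10.38  3.41]
```

View pics/w6.png

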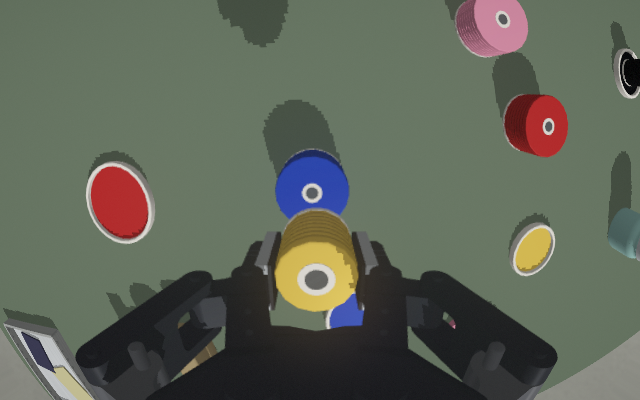

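Yellow is held upright and the blue core is at (312,193).

```bash
python3 -c "
from h import *
s=sense()
print('blue',wray(312,193,.04,s),'held',wray(317,280,s['tcp_pos'][2]+.031,s))"
python3 -m handwheel '[[[-0.15,0.4,0,0],[-0.3,0.9,0,0],[-0.3,1,0,0],[-0.3,1,0,0],[-0.3,1,0,0],[-0.3,1,0,0],[-0.3,1,0,0],[-0.3,1,0.2,0],[-0.3,1,0.5,0],[-0.3,1,0.6,0],[-0.3,0.8,0.7,0],[0,0.28,0.7,0],[0,0,0.5,0],[0,0,0.2,0],[0,0,0,0],[0,0,0,0]]]'
python3 - <<'E'
from h import *
s=sense();p,d=snapshot("wrist");cv2.imwrite("pics/w7.png",p[:,:,::-1])
go(.6245,.1385,.015)
E
```

```text
blue [ 0.48993515 -0.10061135  0.04      ] held [ 0.49189494 -0.09741004  0.16621896]
t: 18.45
tcp_pos: [0.6268, 0.1378, 0.0515]
tool_rot: [0.113, 0.994, 0.0, 0.001]
force: [0.3, -0.9, -0.9]
finger_gap: 0.415
gripper_force: 30.0
t 18.5 tcp [0.6268 0.1379 0.0516] F [-0.4  0.1 -0.2] gap 35.0 g 30.0 z axis [ 0.001  0.    -1.   ] UNITS [0.1  0.   1.46]
```

View pics/w7.png

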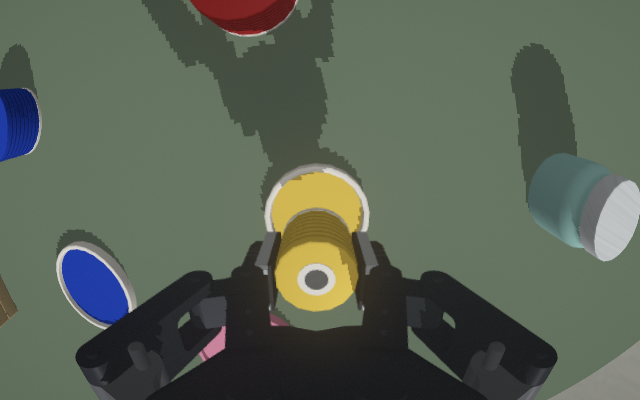

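It is centred over the yellow tray. I'll lower, release and raise.

```bash
python3 -m handwheel '[[[0.06,0,0.5,0],[0,0,0.5,0],[0,0,0.3,0],[0,0,0.16,0],[0,0,0,0],[0,0,0,0],[0,0,0,0]]]'
python3 -m handwheel '[[[0,0,0,0],[0,0,0,0],[0,0,0,0],[0,0,0,0],[0,0,0,0]]]' 56
python3 -m handwheel '[[[0,0,-0.3,0],[0,0,-0.5,0],[0,0,-0.8,0],[0,0,-1,0],[0,0,-0.7,0],[0,0,0,0]]]'
python3 -c "
from h import *
p,d=snapshot('wrist')
c,a=blob(p,315,200,25,col['white']);print(c,a,wray(*c,.045,sense()))
go(.4900,-.1,.08)"
```

```text
t: 19.38
tcp_pos: [0.625, 0.1387, 0.0143]
tool_rot: [0.112, 0.994, 0.0, 0.0]
force: [0.2, -0.1, -0.5]
finger_gap: 0.412
gripper_force: 30.0
t: 20.0
tcp_pos: [0.6249, 0.1387, 0.0143]
tool_rot: [0.112, 0.994, -0.0, 0.0]
force: [-0.9, 0.1, 0.1]
finger_gap: 0.657
gripper_force: 0.0
t: 20.75
tcp_pos: [0.6263, 0.1388, 0.0993]
tool_rot: [0.112, 0.994, 0.0, 0.002]
force: [0.3, -0.3, -0.4]
finger_gap: 0.658
gripper_force: 0.0
[315.3442623  208.02295082] 305 [0.62285367 0.13808333 0.045     ]
t 20.8 tcp [0.6253 0.1387 0.0979] F [-0.2 -0.2 -0.3] gap 55.9 g 0.0 z axis [ 0.002  0.    -1.   ] UNITS [  3.15 -10.52   0.71]
```

```bash
python3 -m handwheel '[[[0.15,-0.5,0,0],[0.3,-1,0,0],[0.3,-1,0,0],[0.3,-1,0,0],[0.3,-1,0,0],[0.3,-1,0,0],[0.3,-1,0,0],[0.3,-1,0,0],[0.3,-1,0,0],[0.3,-1,0,0],[0.3,-0.7,0,0],[0,-0.32,0.2,0],[0,0,0.4,0],[0,0,0,0],[0,0,0,0]]]' 85
python3 -c "
from h import *
p,d=snapshot('wrist');cv2.imwrite('pics/w8.png',p[:,:,::-1])
c,a=blob(p,316,225,30,col['white']);print(c,a,wray(*c,.04,sense()))
go(.4900,-.1,.006)"
```

```text
t: 22.68
tcp_pos: [0.4896, -0.0996, 0.0815]
tool_rot: [0.112, 0.994, 0.0, -0.0]
force: [0.4, 0.5, 0.7]
finger_gap: 0.994
gripper_force: 0.0
[315.07440476 218.03571429] 336 [ 0.4898537  -0.10102349  0.04      ]
t 22.73 tcp [ 0.4897 -0.0996  0.0817] F [ 0.4 -0.   0.2] gap 85.0 g 0.0 z axis [-0.  0. -1.] UNITS [-0.02 -0.01  3.03]
```

View pics/w8.png

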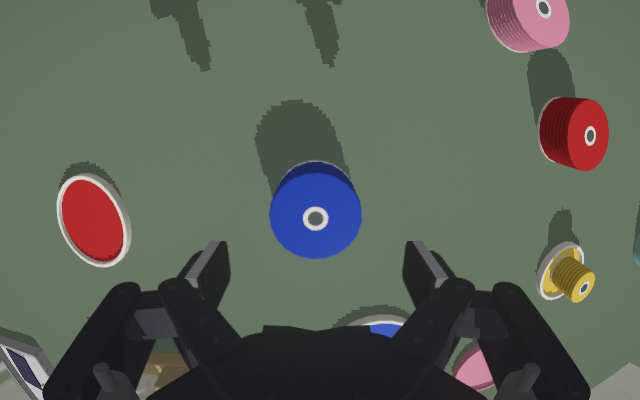

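Blue is centred at (315,218), and yellow stands in its tray at right.

```bash
python3 -m handwheel '[[[0,0,0.6,0],[0,0,0.8,0],[0,0,0.7,0],[0,0,0.5,0],[0,0,0.3,0],[0,0,0.1,0],[0,0,0,0],[0,0,0,0]]]'
python3 -m handwheel '[[[0,0,0,0],[0,0,0,0],[0,0,0,0],[0,0,0,0],[0,0,0,0],[0,0,0,0]]]' 45 40
python3 -m handwheel '[[[0,0,-0.1,0],[0,0,-0.3,0],[0,0,-0.5,0],[0,0,-0.5,0],[0,0,-0.7,0],[0,0,-0.2,0],[0,0,0,0],[0,0,0,0]]]'
python3 - <<'E'
from h import *
p,d=snapshot("wrist");cv2.imwrite("pics/w9.png",p[:,:,::-1])
c,a=blob(p,316,283,30,col['white']);s=sense();print(c,a,wray(*c,s['tcp_pos'][2]+.034,s))
go(.6542,-.0773,.05)
E
```

```text
t: 23.72
tcp_pos: [0.4898, -0.1003, 0.0073]
tool_rot: [0.112, 0.994, -0.0, 0.0]
force: [1.0, 0.0, -0.0]
finger_gap: 0.996
gripper_force: 0.0
t: 24.48
tcp_pos: [0.4897, -0.1002, 0.0074]
tool_rot: [0.112, 0.994, -0.0, 0.0]
force: [0.3, 0.6, 5.4]
finger_gap: 0.688
gripper_force: 42.6
t: 25.48
tcp_pos: [0.4892, -0.1, 0.064]
tool_rot: [0.112, 0.994, 0.0, -0.0]
force: [-0.4, -0.8, -1.8]
finger_gap: 0.691
gripper_force: 43.2
[315.94259819 280.35800604] 662 [ 0.48790619 -0.10054121  0.09785953]
t 25.52 tcp [ 0.4891 -0.1     0.0639] F [ 0.2 -0.4 -1. ] gap 59.2 g 43.2 z axis [-0.001  0.    -1.   ] UNITS [-6.24  2.36  0.55]
```

View pics/w9.png

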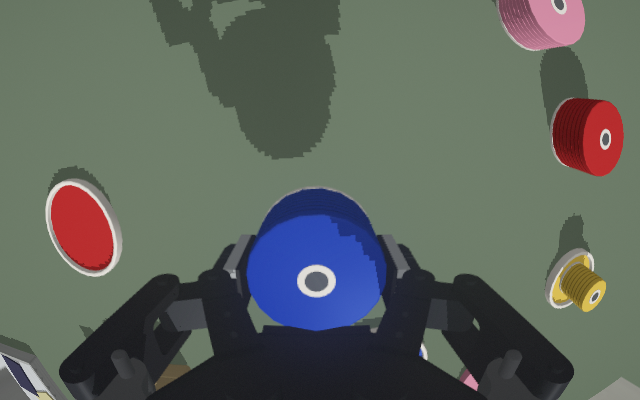

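Blue is held upright, so on to the blue tray.

```bash
python3 -m handwheel '[[[-0.4,0.15,0,0],[-0.8,0.3,0,0],[-1,0.38,0,0],[-1,0.38,0,0],[-1,0.38,0,0],[-1,0.38,0,0],[-0.7,0.25,0,0],[-0.34,0.14,0,0],[0,0,0,0],[0,0,0,0]]]'
python3 -c "
from h import *
go(.6547,-.0773,.0128)"
```

```text
t: 26.78
tcp_pos: [0.6536, -0.0773, 0.0639]
tool_rot: [0.112, 0.994, 0.0, -0.001]
force: [0.4, -0.9, -1.1]
finger_gap: 0.691
gripper_force: 43.2
t 26.77 tcp [ 0.6536 -0.0773  0.0639] F [ 0.4 -0.9 -1.1] gap 59.0 g 43.2 z axis [-0.002  0.    -1.   ] UNITS [-0.05  0.01  2.04]
```

```bash
python3 -m handwheel '[[[-0.03,0,0.4,0],[0,0,0.5,0],[0,0,0.5,0],[0,0,0.4,0],[0,0,0.2,0],[0,0,0.04,0],[0,0,0,0],[0,0,0,0]]]'
python3 -m handwheel '[[[0,0,0,0],[0,0,0,0],[0,0,0,0],[0,0,0,0],[0,0,0,0]]]' 82
python3 -m handwheel '[[[0,0,-0.3,0],[0,0,-0.5,0],[0,0,-0.8,0],[0,0,-0.9,0],[0,0,-0.5,0],[0,0,0,0]]]'
python3 -c "
from h import *
p,d=snapshot('wrist')
c,a=blob(p,315,218,25,col['white']);print(c,a,wray(*c,.045,sense()))
go(.4755,.129,.08)"
```

```text
t: 27.78
tcp_pos: [0.6558, -0.0777, 0.0138]
tool_rot: [0.112, 0.994, -0.0, 0.0]
force: [-0.6, 0.1, -1.1]
finger_gap: 0.694
gripper_force: 43.2
t: 28.4
tcp_pos: [0.6554, -0.0776, 0.0133]
tool_rot: [0.112, 0.994, -0.0, -0.0]
force: [0.5, -0.2, 0.3]
finger_gap: 0.964
gripper_force: 0.0
t: 29.15
tcp_pos: [0.6564, -0.0779, 0.0903]
tool_rot: [0.112, 0.994, -0.0, 0.002]
force: [-0.1, -0.3, -0.2]
finger_gap: 0.962
gripper_force: 0.0
[316.12941176 213.63823529] 340 [ 0.65396796 -0.07796412  0.045     ]
t 29.2 tcp [ 0.6556 -0.0777  0.0891] F [ 0.3 -0.6 -0.5] gap 82.1 g 0.0 z axis [ 0.001 -0.    -1.   ] UNITS [8.87 6.45 0.35]
```

Blue is placed at (.654,-.078). Red next.

```bash
python3 -m handwheel '[[[0.4,0.3,0,0],[0.9,0.65,0,0],[1,0.73,0,0],[1,0.73,0,0],[1,0.73,0,0],[1,0.73,0,0],[1,0.73,0,0],[1,0.73,0,0],[1,0.7,0,0],[0.5,0.38,0.1,0],[0.07,0.04,0.25,0],[0,0,0,0],[0,0,0,0]]]' 85
python3 -c "
from h import *
p,d=snapshot('wrist')
c,a=blob(p,316,218,30,col['white']);print(c,a,wray(*c,.04,sense()))
go(.4755,.1290,.007)"
```

```text
t: 30.82
tcp_pos: [0.4761, 0.1284, 0.0794]
tool_rot: [0.113, 0.994, -0.0, 0.0]
force: [-0.2, 0.1, -0.8]
finger_gap: 1.001
gripper_force: 0.0
[318.97819315 217.18068536] 321 [0.47548063 0.12972531 0.04      ]
t 30.88 tcp [0.4761 0.1284 0.0795] F [-0.1 -1.6 -0.2] gap 84.9 g 0.0 z axis [ 0.001 -0.    -1.   ] UNITS [0.03 0.02 2.9 ]
```

```bash
python3 -m handwheel '[[[0,0.04,0.6,0],[0,0,0.8,0],[0,0,0.7,0],[0,0,0.5,0],[0,0,0.28,0],[0,0,0,0],[0,0,0,0]]]'
python3 -m handwheel '[[[0,0,0,0],[0,0,0,0],[0,0,0,0],[0,0,0,0],[0,0,0,0],[0,0,0,0]]]' 45 40
python3 -m handwheel '[[[0,0,-0.1,0],[0,0,-0.3,0],[0,0,-0.5,0],[0,0,-0.7,0],[0,0,-0.9,0],[0,0,-0.3,0],[0,0,0,0],[0,0,0,0]]]'
python3 - <<'E'
from h import *
p,d=snapshot("wrist")
c,a=blob(p,316,283,30,col['white']);s=sense();print(c,a,wray(*c,s['tcp_pos'][2]+.034,s))
go(.4625,-.311,.075)
E
```

```text
t: 31.75
tcp_pos: [0.4757, 0.1301, 0.0079]
tool_rot: [0.112, 0.994, 0.0, 0.0]
force: [-0.6, -0.4, -0.7]
finger_gap: 0.995
gripper_force: 0.0
t: 32.5
tcp_pos: [0.4758, 0.1301, 0.0083]
tool_rot: [0.112, 0.994, 0.0, 0.001]
force: [-0.2, -0.9, 5.9]
finger_gap: 0.691
gripper_force: 42.5
t: 33.5
tcp_pos: [0.475, 0.13, 0.0771]
tool_rot: [0.112, 0.994, -0.0, -0.001]
force: [0.0, 0.0, -2.0]
finger_gap: 0.69
gripper_force: 43.2
[316.05030488 278.91310976] 656 [0.47302471 0.12964298 0.11095046]
t 33.55 tcp [0.4749 0.13   0.077 ] F [-0.1 -0.3 -1. ] gap 59.0 g 43.2 z axis [-0.002 -0.    -1.   ] UNITS [ -3.45 -17.31   0.08]
```

```bash
python3 -m handwheel '[[[-0.1,-0.4,0,0],[-0.2,-0.8,0,0],[-0.2,-1,0,0],[-0.2,-1,0,0],[-0.2,-1,0,0],[-0.2,-1,0,0],[-0.2,-1,0,0],[-0.2,-1,0,0],[-0.2,-1,0,0],[-0.2,-1,0,0],[-0.2,-1,0,0],[-0.2,-1,0,0],[-0.2,-1,0,0],[-0.2,-1,0,0],[-0.2,-1,0,0],[-0.2,-1,0,0],[-0.2,-1,0,0],[-0.15,-0.8,0,0],[-0.03,-0.31,0,0],[0,0,0,0]]]'
python3 -c "
from h import *
p,d=snapshot('wrist');cv2.imwrite('pics/w10.png',p[:,:,::-1])
go(.4635,-.3110,.0138)"
```

```text
t: 36.05
tcp_pos: [0.4634, -0.3113, 0.0774]
tool_rot: [0.113, 0.994, 0.0, -0.0]
force: [-0.3, -0.2, -1.7]
finger_gap: 0.69
gripper_force: 43.2
t 36.1 tcp [ 0.4634 -0.3106  0.0774] F [ 0.5  0.  -1.9] gap 58.8 g 43.2 z axis [-0.001  0.001 -1.   ] UNITS [-0.01 -0.02  2.54]
```

View pics/w10.png

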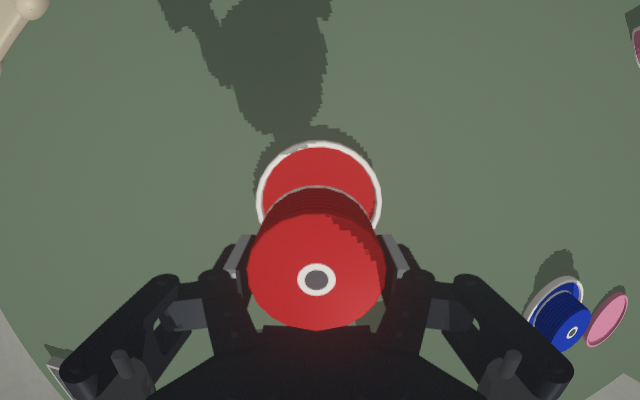

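Red is centred over its tray, and blue stands in its own. I'll lower, release and retreat upward.

```bash
python3 -m handwheel '[[[0,0,0.4,0],[0,0,0.7,0],[0,0,0.6,0],[0,0,0.5,0],[0,0,0.25,0],[0,0,0.05,0],[0,0,0,0],[0,0,0,0]]]'
python3 -m handwheel '[[[0,0,0,0],[0,0,0,0],[0,0,0,0],[0,0,0,0],[0,0,0,0]]]' 82
python3 -m handwheel '[[[0,0,-0.3,0],[0,0,-0.5,0],[0,0,-0.8,0],[0,0,-0.9,0],[0,0,-0.9,0],[0,0,-0.9,0],[0,0,-0.9,0],[0,-0.5,-0.5,0],[0,-1,0,0],[0,-1,0,0],[0,-1,0,0],[0,-1,0,0],[0,-1,0,0],[0,-0.5,0,0],[0,0,0,0],[0,0,0,0]]]'
python3 - <<'E'
from h import *
p,d=snapshot("top");cv2.imwrite("pics/end.png",p[:,:,::-1])
for k,(u,v) in {'red':(432,243),'blue':(342,170),'yellow':(262,179),'black':(180,251)}.items():
    c,a=blob(p,u,v,6,col['white']);print(k,c.round(1),a,ray('top',*c,.045).round(4))
go(.46,-.31,.1)
E
```

```text
t: 37.1
tcp_pos: [0.464, -0.3115, 0.0156]
tool_rot: [0.112, 0.994, -0.0, 0.0]
force: [-0.2, -0.2, -1.6]
finger_gap: 0.691
gripper_force: 43.2
t: 37.72
tcp_pos: [0.4637, -0.3112, 0.0151]
tool_rot: [0.112, 0.994, 0.0, -0.0]
force: [-0.3, -0.2, -0.3]
finger_gap: 0.964
gripper_force: 0.0
t: 39.72
tcp_pos: [0.4304, -0.4564, 0.1574]
tool_rot: [0.112, 0.994, 0.001, -0.0]
force: [-0.6, -0.3, 0.4]
finger_gap: 0.963
gripper_force: 0.0
red [436.  242.6] 20 [ 0.463  -0.3103  0.045 ]
blue [343.4 168.1] 21 [ 0.6548 -0.0774  0.045 ]
yellow [259.6 178.8] 20 [0.6236 0.1392 0.045 ]
black [175.6 253.8] 19 [0.4297 0.3398 0.045 ]
t 39.77 tcp [ 0.4305 -0.4563  0.1575] F [ 0.5  0.5 -0.1] gap 82.1 g 0.0 z axis [-0.     0.001 -1.   ] UNITS [0.15 5.97 2.31]
```

View pics/end.png

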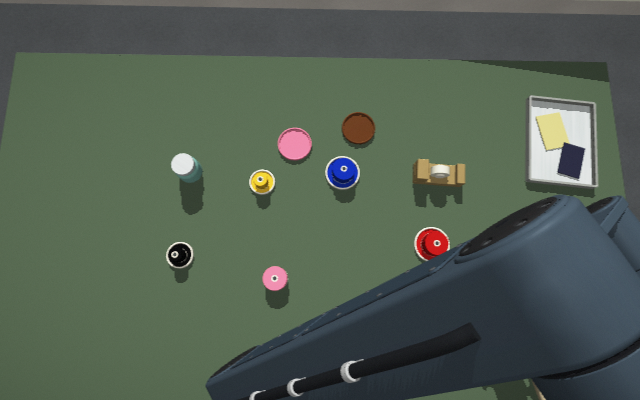

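All four spools stand in their own trays (cores at (436,243), (343,168), (260,179), (175,254)). The jar and dispenser haven't moved. Handing in.

```bash
python3 -c "
from station import *
print(sign_off())"
```

```text
the job is handed in; nothing more can be done
None
```

The job is handed in at about 40 s: all four spools stand upright in the trays with their own floor colours, none tipped, and the tape dispenser and button jar were not moved.

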